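# Snap the spares tub's lid shut all round

## Robot

A 6-joint arm with a two-finger parallel gripper is mounted at the origin on the work surface. World frame = base frame: x ahead of the robot, y to its left, z up, the work surface at z = 0. Lengths are in m, angles in rad, forces in N, time in s.
With the tool pointing down it reaches from about 0.275 to 0.725 m from the base axis. Payload 15.9 kg.
Tool frame: the origin (TCP) lies midway between the tips of the shut fingers; the grasp point (between the pads) lies 19 mm behind it; z points along the fingers, x is the direction in which the jaws open and shut, and the axes are right-handed (so a half turn about z gives the same grasp; the last joint's range is limited). The gripper opens to 85 mm and grips with 20 to 120 N. Pads are 22 mm wide; open, the fingers measure 114 mm over their backs; the gripper's body (76 mm by 85 mm) begins 54 mm behind the grasp point. The pads swing forward as they close: fully open they stand 13 mm farther back than shut.
Start: joints at [1.161, 0.213, -0.034, 1.323, 0, 1.571], TCP at [0.199, 0.459, 0.231] pointing down, gripper open.
Joint ranges: [-2.98, 2.98], [-0.74, 1.72], [-1.14, 1.35], [-2.1, 2.04], [-1.57, 1.44], [-3.14, 3.14]. Speed limits (rad/s): [1.89, 1.89, 2.39, 2.57, 3.14, 3.14].

## Interface

Orientations are given as a unit quaternion [x, y, z, w].
In Python, from bench import r gives the robot as it stands.
- The arm moves only by the tool jog_arm, never from a script. Its arguments are lists of equal length, an entry for each row: "slide": the shift along the tool's x, y, z in cm, a list of three; "rotation": the turn, a rotation vector about the tool's x, y, z in degrees, a list of three. In form: {"slide": [[tx, ty, tz], ...], "rotation": [[wx, wy, wz], ...]}. A call has 1 to 5 rows; each row shifts and turns the commanded pose from where the row before left it, along the tool's axes as they then stand; what a row does not reach is not made up. A row lasts 1/8 s, in which the tool goes at most 62.5 mm and 10.7 degrees, less where a joint would pass 70% of its speed; a pose out of reach is approached as far as the arm can. A call is refused whole if a number of a shift passes 6.25 or a number of a turn 10.7, either way. A call with a gripper value outside its range is refused whole. "fingers" is the closure, from -1 (fully open) to 1 (shut), set as the call begins (left out, the last holds). The fingers move at their own pace and stop on an object; "squeeze" is the grip in N (left out, the last holds). Time passes only in rows, so rows that do not move let the fingers close. It gives the time, the measured TCP pose, the force and the opening at its end, in the units of the state.
- r.sense(): the state, without advancing time (a new reading comes with each control period).
- r.capture(name): name is "scene" or "top" or "wrist"; returns a dict with "pixels" (480x640x3 uint8, red, green, blue), "camera_matrix" (3x3 intrinsics, pixels), "k1" (the pictures are not rectified: a ray, as slopes to the right and down, at radius r is drawn at 1 + k1 r^2 times it, then the intrinsics apply), "view" (4x4, takes a point from world to camera coordinates); the wrist camera has in their place "mount" (4x4, takes a point from camera to tool coordinates, whose origin is the TCP and whose axes are the tool frame's). Camera axes: x right, y down, z forward; pixel columns grow to the right and rows downward; lengths in m; the calibration is good to about 2 mm. A picture is of the moment at which its call begins: read the wrist's pose just before it. There is no depth.
- r.sign_off(): hands the job in, once; it reports no verdict.
The state is a dict: "time": time; "joints": joint angles; "joint_velocities": joint speeds; "joint_torque": joint torques, N m; "tcp_pos": TCP position; "orientation": TCP orientation; "wrist_force": force on the tool from outside, world axes, zero at the start; "torque": the same for the moment, N m; "opening": finger opening in m.
Only numpy, scipy, OpenCV 4.12 (cv2) and the standard library are available. Lean on these libraries where they do the work, as an engineer would, in place of code of your own. Each camera call takes 0.05 s, during which the arm holds its last target.

## Task

The blue lid of the square white spares tub sits in place, but it is not snapped on all round. Go round the lid and, with the tips of the fingers, press down every rim section that still stands up until all four sides have clicked shut and lie flush, then take the hand away. Do not lift, tip or shove the tub, and leave the three cans and the yellow mallet head where they stand.

Things in the scene. Friction and masses are not known exactly. Their poses are not given: they have to be found in the camera images.
- tub: square white tub of steel spares (2.7 to 4.4 kg, loose), any yaw, body 150 x 150 mm, blue lid 176 x 176 mm, rim top 152 mm above the shelf. Origin: centre of underside, z up. Lid: fixed panel 122 x 122 mm lying 6 mm below the rim top, four fixed 30 mm corners, and between them four hinged rim sections a, b, c, d on its +x, +y, -x, -y sides. A wire bail hangs folded on its -x side
- press_a (a point): press point on top of rim section a (+x side of tub), a blue strip 112 x 26 mm: midway along, 80 mm from the tub's axis, 18 mm out from the hinge at its inner edge, 8 mm from its outer edge, on three fine ribs. 152 mm above the shelf when shut, about 6 mm more when open. Site x points outward. Pressed straight down: see joint rim_a
- press_b (a point): the same on rim section b (+y side of the tub)
- press_c (a point): the same on rim section c (-x side of the tub)
- press_d (a point): the same on rim section d (-y side of the tub)
- rim_a (a joint): angle of section a (rad): 0 shut and flush, 0.36 open, outer edge 9 mm up. Pushed down past about 0.15 it snaps shut by itself, stops hard and stays; let go before that it springs up. Takes about 9 to 12 N at the press point, more nearer the hinge. a and c start open, b and d open or shut
- rim_b (a joint): the same for section b; open or already shut at the start
- rim_c (a joint): the same for rim section c
- rim_d (a joint): the same for section d; open or already shut at the start
- can_green: closed steel can with a green band, 74 mm across, 110 mm high, standing loose in the row beyond the tub; origin at the centre of its underside. Leave it alone
- can_red: the same with a red band. Leave it alone
- can_grey: the same with a grey band. Leave it alone
- mallet_head: yellow hard silicone mallet head without shaft, 58 mm across, 90 mm high, standing loose on one face to the left of the tub; origin at the centre of its underside. Leave it alone
Mind the look-alikes: they are no part of the job. Of the things shaped like the tub, the white one is meant.

How it is judged:
At the end, for the whole second after the job is handed in: all four rim sections are shut (each joint below 0.08 rad, about 1.5 mm at the press point), the tub stands level and at rest within 30 mm of where it stood, and the three cans and the mallet head are within 30 mm of where they stood (value of joint each of rim_a, rim_b, rim_c, rim_d below 0.08 rad and distance of each of tub, can_green, can_red, can_grey, mallet_head from where it was at the start of the episode below 0.03 m and angle between tub's own z axis and vertical below 0.05 rad and linear speed of tub below 0.02 m/s); the robot touches nothing.
It fails at once if the tub is lifted (10 mm) or tipped (0.15 rad) (height (world z) of tub above 0.01 m or angle between tub's own z axis and vertical above 0.15 rad).
It fails at once if the tub is shoved more than 30 mm along the shelf (distance of tub from where it was at the start of the episode above 0.03 m).
It fails at once if a can or the mallet head is moved more than 30 mm, lifted or knocked over (distance of any of can_green, can_red, can_grey, mallet_head from where it was at the start of the episode above 0.03 m or angle between any of can_green, can_red, can_grey, mallet_head's own z axis and vertical above 0.4 rad).
It also fails if it takes over 42 s, if anything falls off the work surface, if the arm or the gripper's body presses on something with over 40 N, if the wrist force passes 120 N, or if a joint passes its speed limit or range.

## Working session

There is one attempt and no reset: what is moved stays moved. The work goes in short steps, Python scripts to look and compute and a tool call to move; the robot and the scene stay as the last step left them, time stands still between calls to the robot, and variables do not carry over. Pictures are saved under pics/ and viewed, and the job is handed in when it is done.

Besides the shell and the picture viewer there is one more tool, called after ">>>" as name(argument=value, ...), one argument or row to a line, values as JSON. jog_arm: Moves the arm, as the interface text tells. Its arguments: {"type":"object","properties":{"slide":{"type":"array","items":{"type":"array","items":{"type":"number"}}},"rotation":{"type":"array","items":{"type":"array","items":{"type":"number"}}},"fingers":{"type":"number"},"squeeze":{"type":"number"}},"required":["slide","rotation"]}

```bash
mkdir -p pics; ls; cat > h.py <<'E'
import numpy as np, cv2
from bench import r
from scipy.spatial.transform import Rotation as R
def save(n,im): cv2.imwrite('pics/'+n+'.png',im[:,:,::-1])
E
python3 - <<'E'
from h import *
import pickle
s=r.sense();print(s)
d={}
for n in ['scene','top','wrist']:
    c=r.capture(n);d[n]=c;save(n+'0',c['pixels']);print(n,{k:v for k,v in c.items() if k!='pixels'})
d['s']=s
pickle.dump(d,open('d0.pkl','wb'))
E
```

```text
pics
{'time': 0.0, 'joints': array([ 1.16103868e+00,  2.13368025e-01, -3.50339120e-02,  1.32352397e+00,
       -1.58393905e-05,  1.57080037e+00]), 'joint_velocities': array([-9.65735894e-05,  8.27354284e-04,  1.62994820e-03, -5.05650580e-04,
       -7.26162265e-05, -6.85220940e-04]), 'joint_torque': array([-1.90250894e-04, -6.86155844e+01,  4.87119663e+01,  1.74575450e-02,
       -7.03247883e-05, -2.41443013e-05]), 'tcp_pos': array([0.19906253, 0.45829457, 0.23082024]), 'orientation': array([ 8.36178898e-01,  5.48456500e-01, -4.67918685e-04,  3.16385665e-04]), 'wrist_force': array([ 0.21116697, -0.44231165,  0.53123475]), 'torque': array([ 0.00120091, -0.00874405,  0.02432805]), 'opening': 0.08516347172007786}
scene {'camera_matrix': array([[460.99651047,   0.        , 319.9801112 ],
       [  0.        , 460.99651047, 244.74494079],
       [  0.        ,   0.        ,   1.        ]]), 'k1': 0.019556217409788086, 'view': array([[-0.02938821,  0.99952317,  0.00947453, -0.04090509],
       [ 0.59930552,  0.02520533, -0.80012348, -0.22569317],
       [-0.79998076, -0.01783605, -0.599760
[... 396 characters left out ...]
9196,  0.53912831],
       [ 0.04966518, -0.01524123, -0.99864963,  1.10485701],
       [ 0.        ,  0.        ,  0.        ,  1.        ]])}
wrist {'camera_matrix': array([[349.7461693 ,   0.        , 316.80448899],
       [  0.        , 349.7461693 , 241.48865495],
       [  0.        ,   0.        ,   1.        ]]), 'k1': -0.0665694464337586, 'mount': array([[ 9.99998570e-01, -1.28102100e-03, -1.10367456e-03,
        -2.53638187e-04],
       [ 1.55888991e-03,  9.51285535e-01,  3.08307315e-01,
        -8.02983219e-02],
       [ 6.54961497e-04, -3.08308595e-01,  9.51286172e-01,
        -1.42672499e-01],
       [ 0.00000000e+00,  0.00000000e+00,  0.00000000e+00,
         1.00000000e+00]])}
```

View pics/scene0.png

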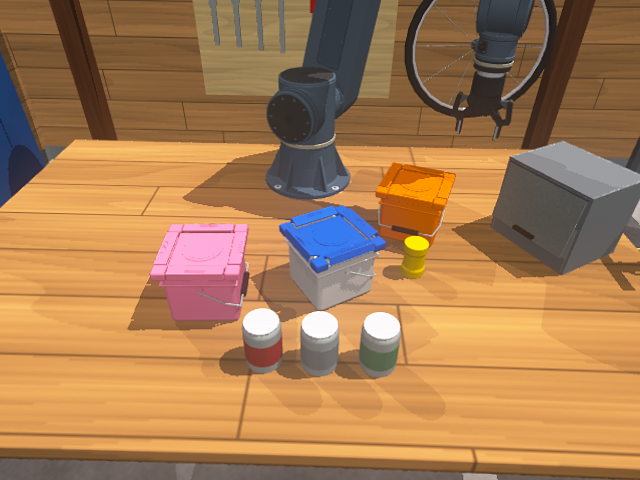

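View pics/top0.png

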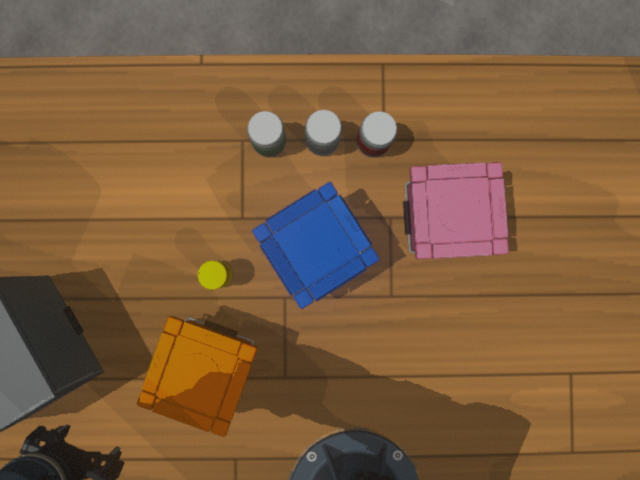

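View pics/wrist0.png

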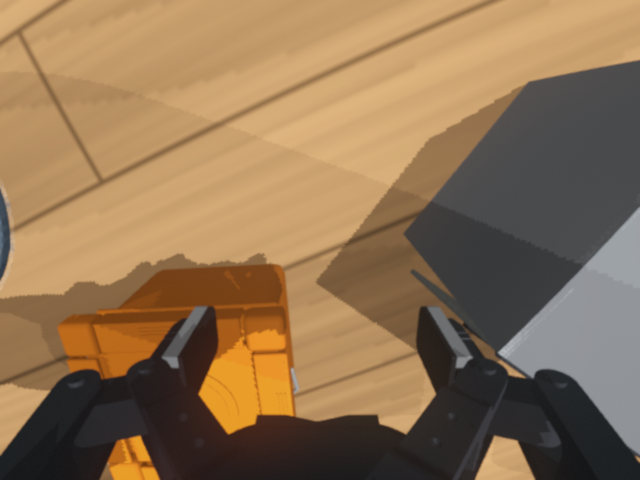

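Three tub-shaped things appear in the top view: pink (459,211), orange (197,376), and one with a blue lid and white body (316,245; scene 332,255). The last fits "white tub, blue lid". I'll confirm it in crops.

```bash
python3 - <<'E'
from h import *
import pickle
d=pickle.load(open('d0.pkl','rb'))
t=d['top']['pixels'][170:320,240:390];save('tc',cv2.resize(t,None,fx=4,fy=4,interpolation=cv2.INTER_CUBIC))
t=d['scene']['pixels'][200:310,260:400];save('sc',cv2.resize(t,None,fx=5,fy=5,interpolation=cv2.INTER_CUBIC))
E
```

```text
(no output)
```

View pics/tc.png

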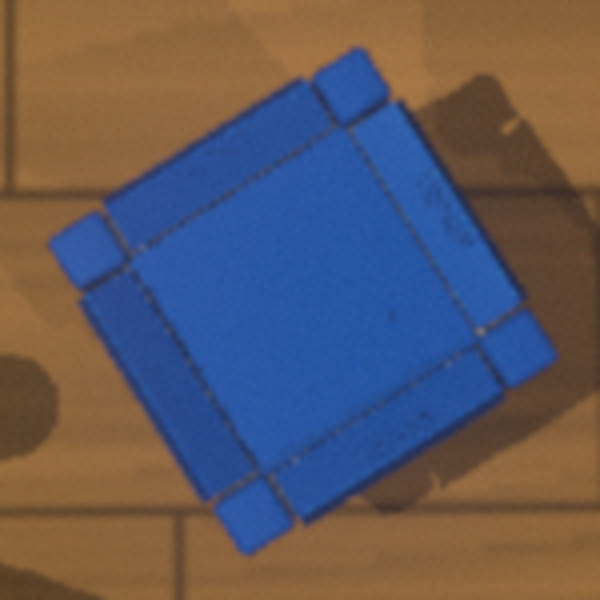

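View pics/sc.png

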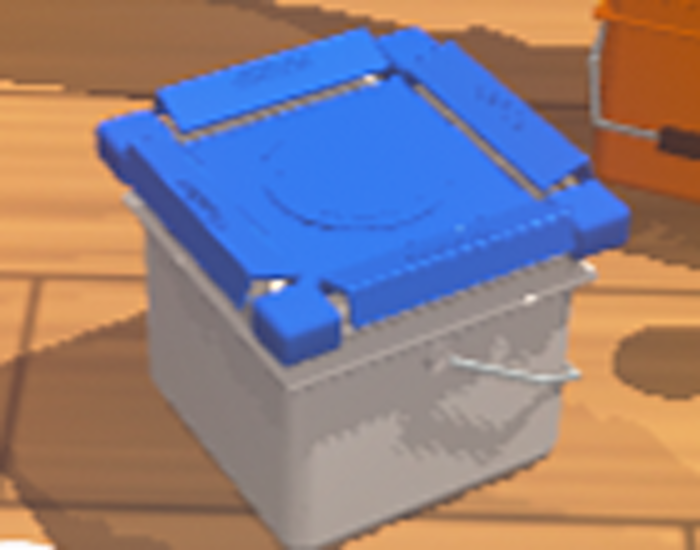

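```bash
cat >> h.py <<'E'
def rays(c,px):
    K=c['camera_matrix'];p=(np.array(px,float)-K[:2,2])/K[0,0]
    u=cv2.undistortPoints(np.array(px,float).reshape(-1,1,2),K,np.array([c['k1'],0,0,0,0.])).reshape(-1,2)
    return np.c_[u,np.ones(len(u))]
def onz(c,px,z,V=None):
    V=c['view'] if V is None else V
    d=rays(c,px)@V[:3,:3]; o=-V[:3,:3].T@V[:3,3]
    return o+d*((z-o[2])/d[:,2])[:,None]
def fit(P):
    m=P.mean(0);q=P-m;a=np.arctan2(q[:,1],q[:,0]);s=np.hypot(*q[:,:2].T)
    return m,np.degrees(a),s
E
python3 - <<'E'
from h import *
import pickle
d=pickle.load(open('d0.pkl','rb'))
px=(np.array([[351,87],[91,250],[254,514],[519,348]])+.5)/4-.5+[240,170]
P=onz(d['top'],px,.152);m,a,s=fit(P);print(P,m,a,s,'exp s',.0730*2**.5)
px=(np.array([[412,48],[130,140],[298,320],[598,210]])+.5)/5-.5+[260,200]
P=onz(d['scene'],px,.152);m,a,s=fit(P);print(P,m,a,s)
# others
print('cans',onz(d['top'],[[265,125],[323,125],[378,127]],.11),'mallet',onz(d['top'],[[212,274]],.09))
q=R.from_quat(d['s']['orientation']).as_matrix();print(q)
E
```

```text
[[ 0.6279008   0.05435951  0.152     ]
 [ 0.55208173  0.17665088  0.152     ]
 [ 0.42848534  0.10142674  0.152     ]
 [ 0.50459968 -0.02302875  0.152     ]] [0.52826689 0.07735209 0.152     ] [ -12.99469597   76.51346937  166.4352941  -103.26657672] [0.1022525  0.10211462 0.10264475 0.10313317] exp s 0.10323759005323593
[[ 0.43329953  0.10489915  0.152     ]
 [ 0.51604531 -0.02282016  0.152     ]
 [ 0.64108711  0.05674674  0.152     ]
 [ 0.56039834  0.18435644  0.152     ]] [0.53770757 0.08079554 0.152     ] [ 167.00046188 -101.808381    -13.09559937   77.6414718 ] [0.1071542  0.10585588 0.10613988 0.10601759]
cans [[ 0.76686855  0.17466376  0.11      ]
 [ 0.76624195  0.06017416  0.11      ]
 [ 0.76182786 -0.04870795  0.11      ]] mallet [[0.47411212 0.28219196 0.09      ]]
[[ 3.98390498e-01  9.17215799e-01 -4.35479911e-04]
 [ 9.17215207e-01 -3.98390736e-01 -1.04237612e-03]
 [-1.12957501e-03  1.58439450e-05 -9.99999362e-01]]
```

The crop confirms a blue lid on a white body, and all four rim sections seem to stand up. Lid centre is about (0.528, 0.077), with side normals at 31.7° plus multiples of 90°. I'll shut the fingers and go to hover over the left side.

>>> jog_arm(
  slide=[
    [-2.16, 4.85, -0.3],
    [-2.16, 4.85, -0.3],
    [-2.16, 4.85, -0.3],
    [-2.16, 4.85, -0.3],
    [-2.16, 4.85, -0.3],
  ],
  rotation=[
    [0, 0, 0],
    [0, 0, 0],
    [0, 0, 0],
    [0, 0, 0],
    [0, 0, 0],
  ],
  fingers=1,
)

```text
time: 0.78
tcp_pos: [0.3795, 0.2614, 0.2464]
orientation: [0.836, 0.548, -0.0, -0.0]
wrist_force: [0.9, 1.0, 0.3]
opening: -0.0002
```

>>> jog_arm(
  slide=[
    [-2.16, 4.85, -0.3],
    [-2.16, 4.85, 0],
    [-2.16, 4.85, 0],
  ],
  rotation=[
    [0, 0, 0],
    [0, 0, 0],
    [0, 0, 0],
  ],
)

```text
time: 1.15
tcp_pos: [0.4872, 0.144, 0.2492]
orientation: [0.836, 0.548, -0.0, -0.0]
wrist_force: [0.9, 0.2, 1.1]
opening: -0.0002
```

>>> jog_arm(
  slide=[
    [0, 0, 0],
    [0, 0, 0],
    [0, 0, 0],
    [0, 0, 0],
    [0, 0, 0],
  ],
  rotation=[
    [0, 0, 8.7],
    [0, 0, 8.7],
    [0, 0, 8.7],
    [0, 0, 8.7],
    [0, 0, 0],
  ],
)

```text
time: 1.78
tcp_pos: [0.4861, 0.1455, 0.2491]
orientation: [0.962, 0.274, -0.0, 0.0]
wrist_force: [0.8, 0.3, 0.2]
opening: -0.0
```

```bash
cat >> h.py <<'E'
def wview(c,s):
    T=np.eye(4);T[:3,:3]=R.from_quat(s['orientation']).as_matrix();T[:3,3]=s['tcp_pos']
    return np.linalg.inv(T@c['mount'])
def dlt(s,p): # cm in tool axes to reach p
    return R.from_quat(s['orientation']).as_matrix().T@(np.array(p)-s['tcp_pos'])*100
def look(n):
    import pickle
    s=r.sense();c=r.capture('wrist');save(n,c['pixels']);pickle.dump((s,c),open(n+'.pkl','wb'))
    M=R.from_quat(s['orientation']).as_matrix()
    print('t',s['time'],'tcp',s['tcp_pos'],'yaw x',np.degrees(np.arctan2(M[1,0],M[0,0])),'z',M[:,2],'F',s['wrist_force'],'open',s['opening'],'j',s['joints'])
E
python3 -c "
from h import *
look('w1')"
```

```text
t 1.775 tcp [0.48613756 0.14545076 0.24913778] yaw x 31.764731810547243 z [-3.67020118e-04 -1.55042734e-04 -9.99999921e-01] F [0.77766343 0.32205823 0.15867942] open -4.224180169780901e-05 j [ 2.90746615e-01  2.26706125e-01  2.78962822e-02  1.37238255e+00
 -4.33228370e-05  1.30714381e+00]
```

View pics/w1.png

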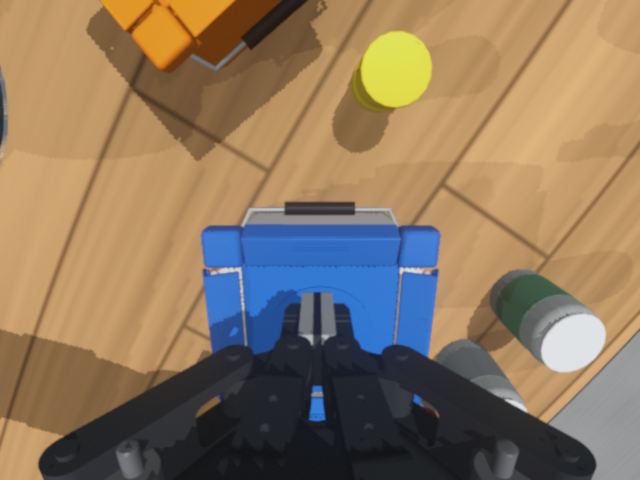

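The lid shows square to the view, corner blocks at (222,245) and (419,245), bail at the top (so that is side c, 121.7°). Now a check of the lid position from this view.

```bash
python3 - <<'E'
from h import *
import pickle
s,c=pickle.load(open('w1.pkl','rb'))
V=wview(c,s)
cx=np.array([.5285,.0774]);ph=np.radians(31.7)
u=np.array([np.cos(ph),np.sin(ph)]);v=np.array([-u[1],u[0]])
P=onz(c,[[242,266],[400,266],[203,266],[438,266],[222,227],[419,227]],.152,V)
for p in P: q=p[:2]-cx;print(p,'local',q@u,q@v)
save('w1c',cv2.resize(c['pixels'][190:360,190:450],None,fx=3,fy=3,interpolation=cv2.INTER_CUBIC))
for k in range(4):
    a=ph+k*np.pi/2;print(k,cx+.08*np.array([np.cos(a),np.sin(a)]))
E
```

```text
[0.44689635 0.10127401 0.152     ] local -0.05688418124102879 0.06319267908613674
[0.5464448  0.16275153 0.152     ] local 0.06011744628705549 0.06318854473912983
[0.42205633 0.08583485 0.152     ] local -0.08613118039144077 0.06310959906636208
[0.57076135 0.1776723  0.152     ] local 0.08864667329951173 0.0631056472108256
[0.42059735 0.12026343 0.152     ] local -0.06928125535019247 0.09316847056431082
[0.54046883 0.19429584 0.152     ] local 0.07160865852766897 0.09316699723766163
0 [0.59656489 0.11943773]
1 [0.48646227 0.14546489]
2 [0.46043511 0.03536227]
3 [0.57053773 0.00933511]
```

View pics/w1c.png

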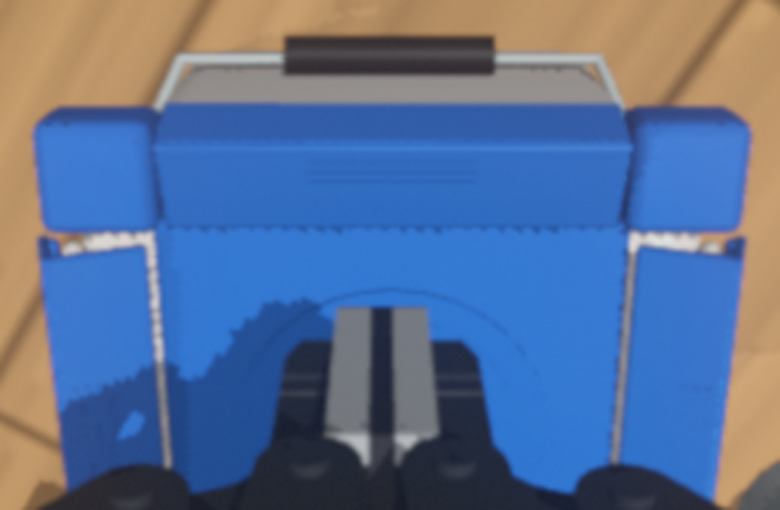

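```bash
python3 - <<'E'
from h import *
import pickle
s,c=pickle.load(open('w1.pkl','rb'))
V=wview(c,s)
cx=np.array([.5285,.0774]);ph=np.radians(31.7)
u=np.array([np.cos(ph),np.sin(ph)]);v=np.array([-u[1],u[0]])
for z in(.152,.158):
  p=onz(c,[[320.3,246.7]],z,V)[0];q=p[:2]-cx;print(p,'local',q@u,q@v)
d=pickle.load(open('d0.pkl','rb'))
P=onz(d['top'],(np.array([[444,212],[403,432]])+.5)/4-.5+[240,170],.157)
for p in P: q=p[:2]-cx;print(p,'local',q@u,q@v)
E
```

```text
[0.48824195 0.14457148 0.152     ] local 0.0010447171507742491 0.07830470685732134
[0.48711986 0.14628403 0.158     ] local 0.0009899229521424106 0.08035138755312393
[0.56821199 0.01172576 0.157     ] local -0.0007225503559124258 -0.07674389239590201
[0.4660041  0.03198818 0.157     ] local -0.07703483006303201 -0.005797051959585042
```

Rib position agrees to about 1–2 mm; the centre is refined to (0.528, 0.0785). Pressing side c now (already above it).

>>> jog_arm(
  slide=[
    [0, -0.1, 4],
    [0, 0, 3.9],
    [0, 0, 0.5],
    [0, 0, 0.4],
  ],
  rotation=[
    [0, 0, 0],
    [0, 0, 0],
    [0, 0, 0],
    [0, 0, 0],
  ],
)

```text
time: 2.33
tcp_pos: [0.4861, 0.1465, 0.1623]
orientation: [0.962, 0.274, 0.0, -0.0]
wrist_force: [0.6, 0.2, 0.8]
opening: -0.0
```

>>> jog_arm(
  slide=[
    [0, 0, 0.3],
  ],
  rotation=[
    [0, 0, 0],
  ],
)

```text
time: 2.45
tcp_pos: [0.4865, 0.1466, 0.1595]
orientation: [0.962, 0.274, 0.001, -0.0]
wrist_force: [0.1, 1.0, 2.9]
opening: -0.0002
```

>>> jog_arm(
  slide=[
    [0, 0, 0.2],
  ],
  rotation=[
    [0, 0, 0],
  ],
)

```text
time: 2.58
tcp_pos: [0.4863, 0.1471, 0.1576]
orientation: [0.962, 0.274, 0.001, -0.001]
wrist_force: [-5.5, 5.6, 13.9]
opening: 0.0004
```

>>> jog_arm(
  slide=[
    [0, 0, 0.2],
  ],
  rotation=[
    [0, 0, 0],
  ],
)

```text
time: 2.7
tcp_pos: [0.4861, 0.1475, 0.1558]
orientation: [0.962, 0.274, 0.001, -0.001]
wrist_force: [-4.7, 5.2, 11.2]
opening: 0.0002
```

>>> jog_arm(
  slide=[
    [0, 0, 0.2],
  ],
  rotation=[
    [0, 0, 0],
  ],
)

```text
time: 2.82
tcp_pos: [0.4863, 0.147, 0.1535]
orientation: [0.962, 0.274, 0.001, -0.0]
wrist_force: [0.4, 0.6, 0.9]
opening: 0.0001
```

>>> jog_arm(
  slide=[
    [0, 0, 0.15],
  ],
  rotation=[
    [0, 0, 0],
  ],
)

```text
time: 2.95
tcp_pos: [0.4862, 0.1465, 0.1514]
orientation: [0.962, 0.273, 0.001, 0.0]
wrist_force: [-1.9, 1.1, 16.7]
opening: -0.0
```

Side c clicked: force peaked near 14 N, dropped to about 1 N, then met a hard stop at 0.1514. Next, the 31.7° side (+8 tool x, +8 tool y).

>>> jog_arm(
  slide=[
    [0, 0, -3],
    [4, 4, -1],
    [4, 4, 0],
    [0, 0, 2.8],
    [0, 0, 0],
  ],
  rotation=[
    [0, 0, 0],
    [0, 0, 0],
    [0, 0, 0],
    [0, 0, 0],
    [0, 0, 0],
  ],
)

```text
time: 3.58
tcp_pos: [0.595, 0.1198, 0.161]
orientation: [0.962, 0.273, -0.002, -0.0]
wrist_force: [-1.3, -0.6, 0.3]
opening: 0.0002
```

```bash
python3 -c "
from h import *
look('w2')
s=r.sense();print(dlt(s,[.596,.1205,.16]))"
```

```text
t 3.575 tcp [0.59500477 0.11984013 0.16102771] yaw x 31.69576102116252 z [-3.4176910e-03 -8.5973317e-04 -9.9999379e-01] F [-1.26339749 -0.62577739  0.29399519] open 0.00015796593966610316 j [ 1.98838509e-01  4.58228869e-01  1.32279322e-01  1.24836696e+00
 -1.67694129e-04  1.21644153e+00]
[0.10417103 0.024965   0.24842329]
```

View pics/w2.png

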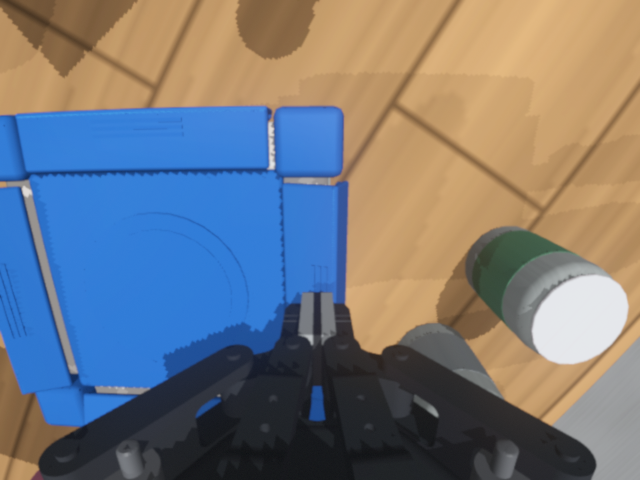

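Tips sit on the ribs (319,280) of the right-hand section; side c at the top (145,140) lies level with its corners. Pressing in small steps.

>>> jog_arm(
  slide=[
    [0.1, 0, 0.3],
    [0, 0, 0.2],
  ],
  rotation=[
    [0, 0, 0],
    [0, 0, 0],
  ],
)

```text
time: 3.88
tcp_pos: [0.5968, 0.1213, 0.1588]
orientation: [0.962, 0.274, 0.001, 0.0]
wrist_force: [2.2, 2.4, 7.2]
opening: 0.0
```

>>> jog_arm(
  slide=[
    [0, 0, 0.2],
  ],
  rotation=[
    [0, 0, 0],
  ],
)

```text
time: 4.0
tcp_pos: [0.5975, 0.1216, 0.1574]
orientation: [0.962, 0.274, 0.002, -0.0]
wrist_force: [1.7, 3.6, 11.6]
opening: -0.0002
```

>>> jog_arm(
  slide=[
    [0, 0, 0.2],
  ],
  rotation=[
    [0, 0, 0],
  ],
)

```text
time: 4.12
tcp_pos: [0.5978, 0.1218, 0.1557]
orientation: [0.962, 0.274, 0.002, -0.0]
wrist_force: [1.5, 2.5, 9.3]
opening: -0.0001
```

>>> jog_arm(
  slide=[
    [0, 0, 0.2],
  ],
  rotation=[
    [0, 0, 0],
  ],
)

```text
time: 4.25
tcp_pos: [0.5973, 0.1214, 0.1531]
orientation: [0.962, 0.274, 0.001, 0.0]
wrist_force: [0.1, -0.2, -0.4]
opening: 0.0
```

>>> jog_arm(
  slide=[
    [0, 0, 0.2],
  ],
  rotation=[
    [0, 0, 0],
  ],
)

```text
time: 4.38
tcp_pos: [0.597, 0.1212, 0.151]
orientation: [0.962, 0.273, 0.001, 0.0]
wrist_force: [-7.1, -0.5, 27.1]
opening: -0.0
```

Clicked. Next, the -58.3° side (tool x −8, y +8).

>>> jog_arm(
  slide=[
    [0, 0, -3],
    [-4.05, 4, -1],
    [-4.05, 4, 0],
    [0, 0, 2.8],
    [0, 0, 0],
  ],
  rotation=[
    [0, 0, 0],
    [0, 0, 0],
    [0, 0, 0],
    [0, 0, 0],
    [0, 0, 0],
  ],
)

```text
time: 5.0
tcp_pos: [0.5687, 0.0097, 0.1608]
orientation: [0.962, 0.273, -0.001, -0.0]
wrist_force: [-0.6, 0.7, 0.6]
opening: -0.0
```

```bash
python3 -c "
from h import *
look('w3')
s=r.sense();print(dlt(s,[.570,.0104,.16]))"
```

```text
t 5.0 tcp [0.56868699 0.00972307 0.16077053] yaw x 31.66456595624479 z [-2.45404008e-03 -2.16797542e-04 -9.99996965e-01] F [-0.59233399  0.67036012  0.6160717 ] open -2.8199253645003105e-05 j [ 1.71926029e-02  3.77727492e-01  1.06413881e-02  1.20616763e+00
 -1.74576245e-04  1.03533943e+00]
[0.0660685  0.03664017 0.1788758 ]
```

View pics/w3.png

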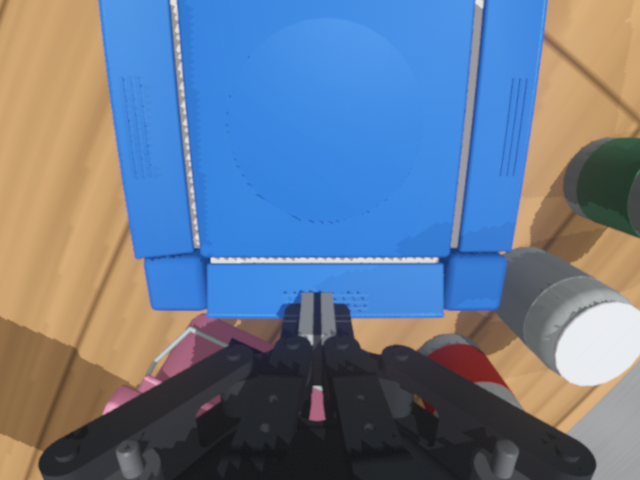

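Tips are on the ribs (325,300) of the near section. Its outer edge seems to stand proud. Pressing.

>>> jog_arm(
  slide=[
    [0, 0, 0.3],
    [0, 0, 0.2],
  ],
  rotation=[
    [0, 0, 0],
    [0, 0, 0],
  ],
)

```text
time: 5.3
tcp_pos: [0.5707, 0.0105, 0.1578]
orientation: [0.962, 0.274, 0.001, 0.001]
wrist_force: [1.2, -4.5, 11.4]
opening: -0.0
```

>>> jog_arm(
  slide=[
    [0, 0, 0.2],
  ],
  rotation=[
    [0, 0, 0],
  ],
)

```text
time: 5.42
tcp_pos: [0.571, 0.01, 0.1563]
orientation: [0.962, 0.273, 0.001, 0.001]
wrist_force: [0.4, -8.2, 12.0]
opening: -0.0001
```

>>> jog_arm(
  slide=[
    [0, 0, 0.2],
  ],
  rotation=[
    [0, 0, 0],
  ],
)

```text
time: 5.55
tcp_pos: [0.571, 0.0102, 0.1541]
orientation: [0.962, 0.273, 0.001, 0.001]
wrist_force: [1.5, -1.8, 1.8]
opening: 0.0
```

>>> jog_arm(
  slide=[
    [0, 0, 0.2],
  ],
  rotation=[
    [0, 0, 0],
  ],
)

```text
time: 5.68
tcp_pos: [0.5703, 0.0107, 0.1513]
orientation: [0.962, 0.274, 0.0, 0.0]
wrist_force: [1.4, -2.3, 20.4]
opening: -0.0
```

Clicked. Last, the -148.3° side at about (0.460, 0.036): tool x −8, y −8.

>>> jog_arm(
  slide=[
    [0, 0, -3],
    [-4, -4, -1],
    [-4, -4, 0],
    [0, 0, 2.8],
    [0, 0, 0],
  ],
  rotation=[
    [0, 0, 0],
    [0, 0, 0],
    [0, 0, 0],
    [0, 0, 0],
    [0, 0, 0],
  ],
)

```text
time: 6.3
tcp_pos: [0.4585, 0.0366, 0.162]
orientation: [0.962, 0.274, -0.001, -0.0]
wrist_force: [0.0, 0.8, 0.7]
opening: -0.0001
```

```bash
python3 -c "
from h import *
look('w4')
s=r.sense();print(dlt(s,[.460,.0365,.16]))"
```

```text
t 6.3 tcp [0.45851644 0.03658887 0.16199194] yaw x 31.768204808234923 z [-2.19647107e-03  2.02465767e-05 -9.99997588e-01] F [0.0027313  0.81225006 0.74205027] open -9.528865248011261e-05 j [ 7.94961223e-02  1.58600202e-01 -2.77990779e-01  1.13639327e+00
  1.94609715e-04  1.09583355e+00]
[0.05158867 0.02968383 0.2844618 ]
```

View pics/w4.png

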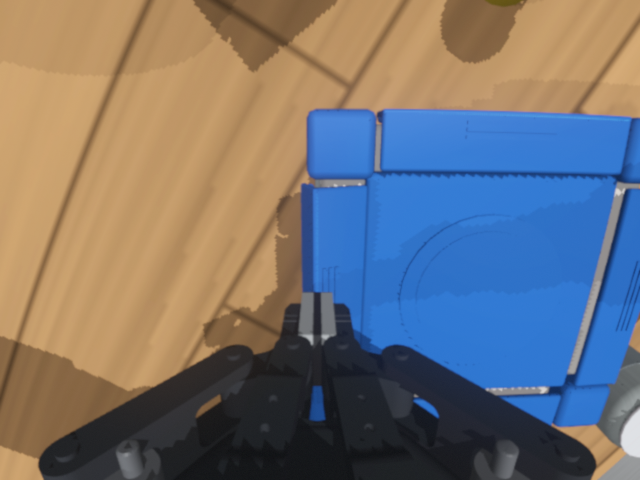

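The ribs (328,275) lie a few mm inward of the tips (318,300), so I shift 3–4 mm toward the hinge and press.

>>> jog_arm(
  slide=[
    [0.35, 0, 0.2],
    [0, 0, 0.3],
    [0, 0, 0.1],
  ],
  rotation=[
    [0, 0, 0],
    [0, 0, 0],
    [0, 0, 0],
  ],
)

```text
time: 6.72
tcp_pos: [0.4633, 0.0379, 0.1573]
orientation: [0.962, 0.273, 0.0, 0.0]
wrist_force: [-3.3, -2.1, 13.4]
opening: -0.0001
```

>>> jog_arm(
  slide=[
    [0, 0, 0.2],
  ],
  rotation=[
    [0, 0, 0],
  ],
)

```text
time: 6.85
tcp_pos: [0.4634, 0.0379, 0.1555]
orientation: [0.962, 0.273, 0.001, 0.0]
wrist_force: [-0.6, -0.9, 9.6]
opening: -0.0
```

>>> jog_arm(
  slide=[
    [0, 0, 0.2],
  ],
  rotation=[
    [0, 0, 0],
  ],
)

```text
time: 6.98
tcp_pos: [0.4632, 0.0379, 0.1531]
orientation: [0.962, 0.273, 0.0, 0.0]
wrist_force: [0.1, -0.6, -0.1]
opening: -0.0002
```

>>> jog_arm(
  slide=[
    [0, 0, 0.2],
  ],
  rotation=[
    [0, 0, 0],
  ],
)

```text
time: 7.1
tcp_pos: [0.4632, 0.0381, 0.1511]
orientation: [0.962, 0.273, 0.0, 0.0]
wrist_force: [-7.1, -1.1, 26.3]
opening: 0.0002
```

Clicked. Lift clear and pull back, then check.

>>> jog_arm(
  slide=[
    [0, 0, -4],
    [0, 0, -5],
    [-4, -4, -2],
    [-4, -4, 0],
    [0, -5, 0],
  ],
  rotation=[
    [0, 0, 0],
    [0, 0, 0],
    [0, 0, 0],
    [0, 0, 0],
    [0, 0, 0],
  ],
)

```text
time: 7.72
tcp_pos: [0.3247, 0.1062, 0.2612]
orientation: [0.962, 0.272, 0.001, 0.0]
wrist_force: [1.7, 1.5, 1.0]
opening: 0.0003
```

>>> jog_arm(
  slide=[
    [0, -5, 0],
    [0, -5, 0],
    [0, 0, 0],
  ],
  rotation=[
    [0, 0, 0],
    [0, 0, 0],
    [0, 0, 0],
  ],
)

```text
time: 8.1
tcp_pos: [0.2722, 0.1939, 0.2609]
orientation: [0.961, 0.276, -0.0, -0.0]
wrist_force: [1.4, -0.6, 0.1]
opening: -0.0001
```

```bash
python3 - <<'E'
from h import *
import pickle
look('w5')
t=r.capture('top')['pixels'];sc=r.capture('scene')['pixels']
save('top5',t)
a=cv2.resize(t[170:320,240:390],(400,400),interpolation=cv2.INTER_CUBIC)
b=cv2.resize(sc[200:310,260:400],None,fx=5,fy=5,interpolation=cv2.INTER_CUBIC)
save('tc5',a);save('sc5',b)
d=pickle.load(open('d0.pkl','rb'))
df=np.abs(t.astype(int)-d['top']['pixels']).sum(2)
for n,(x,y) in dict(gr=(265,132),gy=(323,132),red=(378,132),mal=(212,274)).items(): print(n,df[y-25:y+25,x-22:x+22].mean())
E
```

```text
t 8.1 tcp [0.27220038 0.19394434 0.26086414] yaw x 32.05190465766991 z [-1.90002521e-04  5.25501729e-04 -9.99999844e-01] F [ 1.39944845 -0.55853874  0.06401441] open -0.00013107681716345638 j [ 6.18561575e-01 -1.32715974e-01 -3.22579545e-01  1.38078283e+00
  5.38308916e-04  1.62994664e+00]
gr 7.513636363636364
gy 7.203636363636364
red 7.4804545454545455
mal 6.432727272727273
```

View pics/tc5.png

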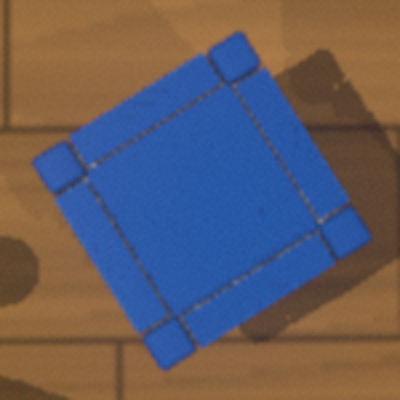

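View pics/sc5.png

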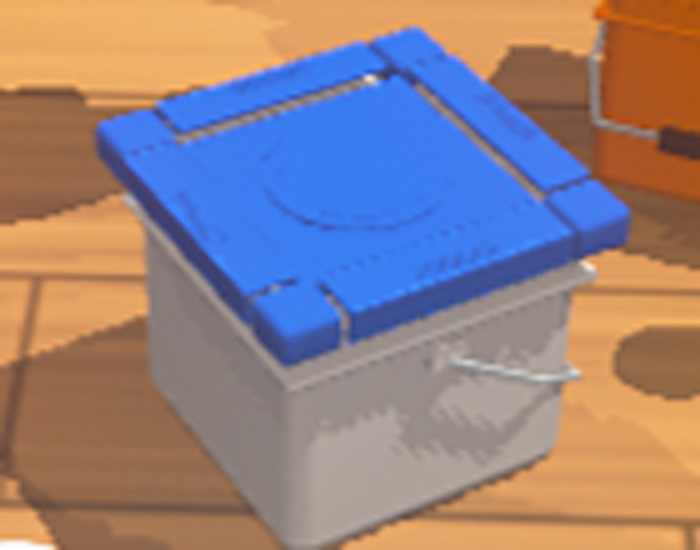

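View pics/top5.png

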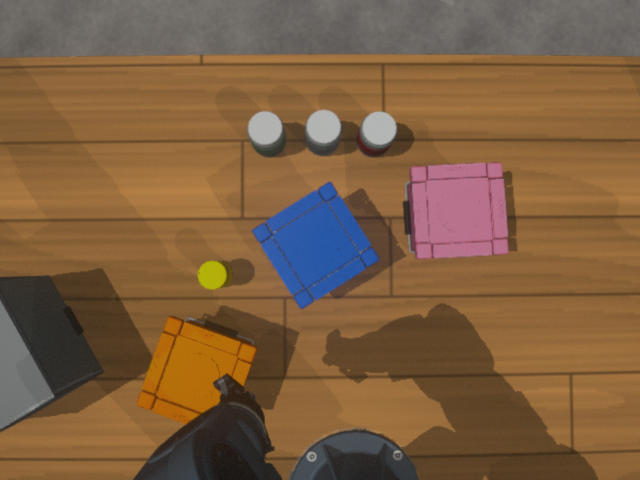

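All four sections are flush with their corner blocks. In the top view the tub, cans and mallet head are where they started, and the hand is clear.

```bash
python3 -c "
from bench import r
print(r.sign_off())"
```

```text
the job is handed in; nothing more can be done
None
```

I pressed all four rim sections of the white tub's blue lid shut with the closed fingertips, then lifted the hand clear and handed the job in at about 8 s. No verdict came back.

- **Pressing:** all four sections were standing open, so I pressed each one. At each side the force rose to about 12–15 N, dropped to around zero as the section snapped, then met a hard stop at about 151–152 mm. The highest wrist force I read was about 28 N.
- **Last pictures:** all four sections lie flush with their corner blocks. The tub, the three cans and the mallet head showed no visible shift. The wrist force was near zero and the hand was in the air (z about 0.26 m).
- **What disagreed:**
    - My position estimates differed by up to 5 mm; the scene camera gave a lid centre about 10 mm off, which I did not use.
    - On the last side the ribs lay a few mm inward of the tips, so I shifted 3.5 mm before pressing.
    - I did not measure the rim angles; that they are shut rests on the force drop, the hard stop and the pictures.

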